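Close the bearing housing and hold the grease coupler on its nipple

TASK

Press the orange cover plate down into the bearing housing until it snaps in and sits level, flat on top. Then take the blue-handled grease coupler, push it squarely onto the slanted nipple past the snap until its mouth is fully home on the nipple's seat ring, and finish while still gripping it and holding it pressed home against the nipple's spring. Leave the things around it alone.

Things in the scene. Friction and masses are not known exactly. Their poses are not given: they have to be found in the camera images.
- bearing_housing: Green bearing housing, fixed to the bench, standing and turned differently each time. Foot 155 x 90 x 10 mm; block 90 (x) x 84 (y) mm, flat top at z 45 mm with a round bore in its middle, 53 mm wide, 21 mm deep, four sprung snap balls in its wall. Origin: under the bore's axis at bench level; z up; the nipple is on the -x side, the foot and boss reach to x -105 mm.
- cover_plate: Loose round orange cover plate, 68 mm wide, 5 mm thick, with a dark spigot 50 mm wide reaching 16 mm below. Origin: centre of the plate's underside (top is 5 mm above); z up. It starts with its spigot resting on the bore's snap balls, underside about 12 mm above the housing top. About 7 N down near its middle snaps it in; its underside then lies on the housing top (45 mm above the bench).
- nipple: Brass nipple on the housing's sloping boss. Origin: middle of the top of its dark seat ring (26 mm wide), at x -74, y 0, z 42.9 mm of the housing; z out along the nipple, 30 deg from vertical, leaning to the housing's -x. Shank 14 mm thick, tip tapers to 7 mm from 22 to 28 mm up. Three balls stand 9.8 mm from the axis 15 mm up; the mouth passes them 20 to 10 mm above the seat with about 8 N.
- check_pin (a joint): Sprung pin, 6 mm thick, in the nipple's tip: 0 = fully out, its end 40 mm above the seat; grows in m as it is pushed in, at most 0.010. The coupler's inner ceiling meets it with the mouth 8 mm above the seat; fully home it reads about 0.008. Spring 2 N plus 0.8 N per mm: about 8.4 N at home. Let go, the coupler is pushed back until the snap balls stop it, mouth 4 to 7 mm up.
- grease_coupler: Grease coupler, 95 mm tall, 0.15 to 0.31 kg, standing on its mouth on the bench. Origin: centre of the mouth (lower end); z up along it to the handle. Steel sleeve 30 mm wide from 0 to 44 mm, dark collar 38 mm wide to 50 mm, round blue handle 26 mm wide from 50 to 95 mm: grip it there. Inside: 16 mm wide over the first 5 mm (the lip), then 22 mm wide up to a ceiling at 32 mm.
- tape_roll: Bystander: roll of black tape, 67 mm wide, 19 mm tall, lying flat. Origin: centre of its underside.
- fuse_box: Bystander: small cardboard box with a blue band, 40 x 62 x 18 mm. Origin: centre of its underside.
- solder_spool: Bystander: blue solder spool, 52 mm wide, 38 mm tall, standing on its end. Origin: centre of its underside.
Not all that is in view belongs to the job. Leave any purple look-alike of the grease_coupler alone. Leave any turquoise look-alike of the cover_plate alone.

How it is judged:
By the outcome, as a careful person would: the job done as asked, in the order asked, and still so for the second after the job is handed in, while the arm keeps its last pose, push and grip.
It also fails if it takes over 45 s, if anything falls off the work surface, if the arm or the gripper's body presses on something with over 40 N, if the wrist force passes 120 N, or if a joint passes its speed limit or range.

ROBOT

A 6-joint arm with a two-finger parallel gripper is mounted at the origin on the work surface; the furniture and walls round the work are solid. World frame = base frame: x ahead of the robot, y to its left, z up, the work surface at z = 0. Lengths are in m, angles in degrees, forces in N, time in s.
With the tool pointing down it reaches from about 0.375 to 0.9 m from the base axis. Payload 3.1 kg.
Tool frame: the origin (TCP) lies at the very end of the fingers, on their centre line; the grasp point (between the pads) lies 19 mm behind it (bot.hold_point_z is the z of the grasp point in the tool frame, in m); z points along the fingers, y is the line along which they close (so a half turn about z gives the same grasp; the last joint's range is limited). The gripper opens to 87 mm and grips with 3 to 60 N. Pads are 19 mm wide; open, the fingers measure 117 mm over their backs; the gripper's body (75 mm by 190 mm) begins 51 mm behind the grasp point.
Start: joints at [-10.227, 30.224, 82.088, -0, 67.689, -10.227], TCP at [0.625, 0, 0.223] pointing down, gripper open.
Joint ranges: [-176.69, 176.69], [-43.24, 126.21], [12.49, 139.97], [-82, 262], [0, 151.66], [-163.58, 163.58]. Speed limits (degrees/s): [159.86, 159.86, 180, 180, 180, 180].

INTERFACE

Orientations are given as a 3x3 rotation matrix whose columns are the frame's x, y, z axes.
In Python, from rig import bot, capture, camera_model gives the robot as it stands.
- The arm moves only by the tool apply_moves, never from a script. Its argument "plan" is text: rows parted by semicolons, each of 6 numbers parted by spaces: the shift along the tool's x, y, z in units of 0.05 m (1.0 is 0.05 m), then the turn, a rotation vector about the tool's x, y, z in units of 360 degrees (1.0 is 360 degrees). In form: dx dy dz ax ay az; .... A call has 1 to 10 rows; each row shifts and turns the commanded pose from where the row before left it, along the tool's axes as they then stand; what a row does not reach is not made up. A row lasts 1/12 s, in which the tool goes at most 41.7 mm and 7.16 degrees, less where a joint would pass 70% of its speed; a pose out of reach is approached as far as the arm can. A call with a number of a shift or a turn outside -1 to 1 is refused whole. A call with a gripper value outside its range is refused whole. "gripper" is the gripper command: -1 is shut, 1 is fully open, values between are in proportion, set as the call begins (left out, the last holds). The fingers move at their own pace and stop on an object; the grip force is fixed at half the most. Time passes only in rows, so rows that do not move let the fingers close. It gives the time, the measured TCP pose, the force, the opening and the grip force at its end, in the units of the state.
- bot.read_state(): the state, without advancing time (a new reading comes with each control period).
- capture(name): name is "scene" or "side" or "wrist"; returns the picture (420x560x3 uint8, red, green, blue); there is no depth.
- camera_model(name): a dict with "vertical_fov" (degrees; the focal length in pixels is half the picture's height over the tangent of half this angle, whatever the lens; pixels are square), "cx", "cy" (the principal point, pixels), "dist" ([k1, k2, p1, p2, k3] as OpenCV has them; the pictures are not rectified), "position" and "rotation" of the camera in the world; the wrist camera has in their place "hand_eye" (4x4, takes a point from camera to tool coordinates, whose origin is the TCP and whose axes are the flange's). Camera axes: x right, y down, z forward; pixel columns grow to the right and rows downward; lengths in m; the calibration is good to about 2 mm. A picture is of the moment at which its call begins: read the wrist's pose just before it. camera_model takes no time and is no camera call.
- bot.hand_in(): hands the job in; it is judged then, once.
The state is a dict: "time_s": time; "joint_positions": joint angles; "qvel": joint speeds; "tau": joint torques, N m; "position": TCP position; "tcp_rot": TCP orientation; "force": force on the tool from outside, world axes, zero at the start; "moment": the same for the moment, N m; "opening": opening from 0.0 (shut) to 1.0 (fully open); "grasp_force": force on a finger pad.
Only numpy, scipy, OpenCV 4.12 (cv2) and the standard library are available. Lean on these libraries where they do the work, as an engineer would, in place of code of your own. Each camera call takes 0.05 s, during which the arm holds its last target. There are 200 camera calls.

## Working session

There is one attempt and no reset: what is moved stays moved. The work goes in short steps, Python scripts to look and compute and a tool call to move; the robot and the scene stay as the last step left them, time stands still between calls to the robot, and variables do not carry over. Pictures are saved under pics/ and viewed, at most 10 in all, crops included, and the job is handed in when it is done.

Besides the shell and the picture viewer there is one more tool, called after "Emit:" by a JSON object that holds its "name" and its "arguments", one argument or row to a line. apply_moves: Moves the arm, as the interface text tells. Its arguments: {"type":"object","properties":{"plan":{"type":"string"},"gripper":{"type":"number"}},"required":["plan"]}

```bash
mkdir -p pics; ls; python3 - <<'E'
from rig import bot, capture, camera_model
import cv2,numpy as np
s=bot.read_state(); print(s['time_s'],s['position'],s['force'],s['opening'],bot.hold_point_z)
print(np.round(s['tcp_rot'],3))
for n in ("scene","side","wrist"):
    im=capture(n); cv2.imwrite(f"pics/{n}0.png",im[:,:,::-1]); m=camera_model(n); print(n,{k:np.round(v,4).tolist() for k,v in m.items() if not isinstance(v,str)})
E
```

```text
pics
0.0 [6.24302672e-01 1.35763428e-04 2.21603158e-01] [-0.00223944  0.04955542  0.64828646] 1.003762277488967 -0.0187
[[ 0.     1.    -0.002]
 [ 1.    -0.     0.   ]
 [ 0.    -0.002 -1.   ]]
scene {'vertical_fov': 49.16, 'cx': 285.7716, 'cy': 207.9518, 'dist': [0.0077, 0.0, 0.0, 0.0, 0.0], 'position': [-0.0798, -0.5049, 0.4611], 'rotation': [[0.6866, -0.3182, 0.6537], [-0.7266, -0.2691, 0.6321], [-0.0252, -0.909, -0.416]]}
side {'vertical_fov': 44.3233, 'cx': 286.9624, 'cy': 218.2482, 'dist': [-0.0108, 0.0, 0.0, 0.0, 0.0], 'position': [0.2654, -0.8249, 0.7995], 'rotation': [[0.9615, -0.1814, 0.2063], [-0.2745, -0.6045, 0.7478], [-0.011, -0.7757, -0.631]]}
wrist {'vertical_fov': 58.3378, 'cx': 272.6122, 'cy': 203.6063, 'dist': [0.0272, 0.0, 0.0, 0.0, 0.0], 'hand_eye': [[0.0004, -0.9607, -0.2775, 0.0759], [1.0, 0.0006, -0.0004, 0.001], [0.0006, -0.2775, 0.9607, -0.1622], [0.0, 0.0, 0.0, 1.0]]}
```

View pics/side0.png

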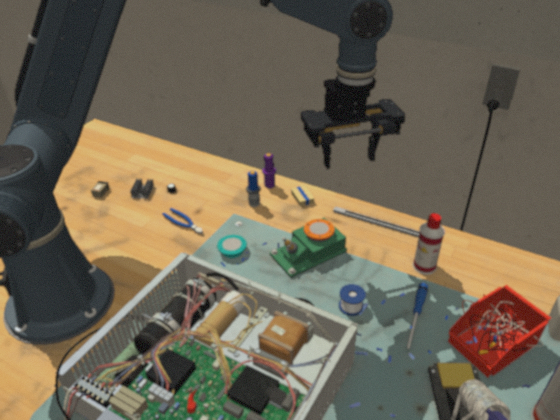

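View pics/scene0.png

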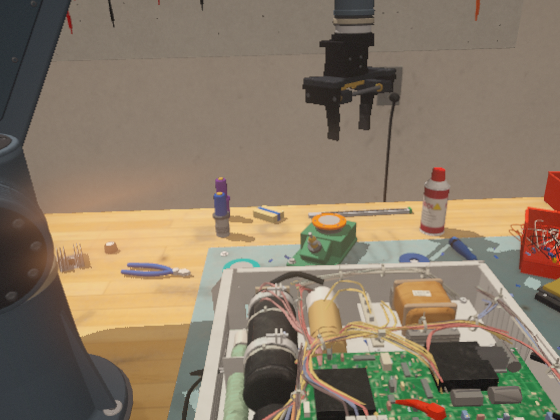

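View pics/wrist0.png

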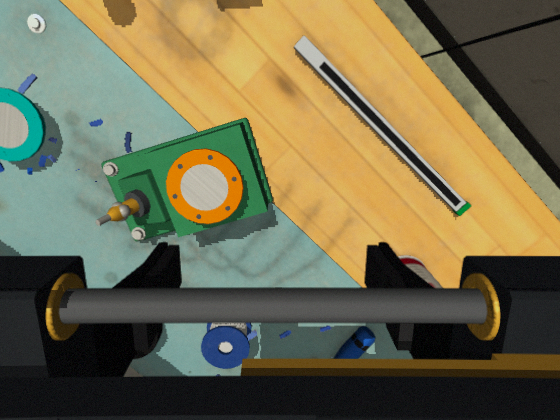

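The wrist view shows the orange plate at (204,187), the nipple tip at about (100,220) and the bolts at (110,168) and (138,234). The side view shows the blue coupler at (253,190), with the purple look-alike at (269,170) and the box at (302,196) behind it.

```bash
cat > h.py <<'E'
from rig import bot, capture, camera_model
import cv2,numpy as np
def cam(n,s=None):
    m=camera_model(n); f=210/np.tan(np.radians(m['vertical_fov']/2))
    K=np.array([[f,0,m['cx']],[0,f,m['cy']],[0,0,1]])
    if n=='wrist':
        T=np.eye(4);T[:3,:3]=s['tcp_rot'];T[:3,3]=s['position'];T=T@np.array(m['hand_eye']);R,p=T[:3,:3],T[:3,3]
    else: R,p=np.array(m['rotation']),np.array(m['position'])
    return K,np.array(m['dist']),R,p
def rays(c,uv):
    K,d,R,p=c
    q=cv2.undistortPoints(np.array(uv,float).reshape(-1,1,2),K,d)[:,0]
    r=np.c_[q,np.ones(len(q))]@R.T
    return p,r/np.linalg.norm(r,axis=1)[:,None]
def onz(c,uv,z):
    p,r=rays(c,uv); return p+r*((z-p[2])/r[:,2])[:,None]
def tri(cs,uvs):
    A=np.zeros((3,3));b=np.zeros(3)
    for c,uv in zip(cs,uvs):
        p,r=rays(c,[uv]);M=np.eye(3)-np.outer(r[0],r[0]);A+=M;b+=M@p
    x=np.linalg.solve(A,b); return x
def proj(c,X):
    K,d,R,p=c
    return cv2.projectPoints(np.array(X,float).reshape(-1,3),cv2.Rodrigues(R.T)[0],-R.T@p,K,d)[0][:,0]
def blobs(im,lo,hi,amin=20):
    h=cv2.cvtColor(im,cv2.COLOR_RGB2HSV);m=cv2.inRange(h,lo,hi)
    n,l,st,ce=cv2.connectedComponentsWithStats(m)
    return [(st[i].tolist(),np.round(ce[i],1).tolist()) for i in range(1,n) if st[i][4]>=amin],l
E
python3 - <<'E'
from h import *
s=bot.read_state()
# pose at start picture same (no motion)
W=cam('wrist',s);S=cam('side');C=cam('scene')
im={n:cv2.imread(f'pics/{n}0.png')[:,:,::-1].copy() for n in('wrist','side','scene')}
h=cv2.cvtColor(im['wrist'],cv2.COLOR_RGB2HSV)
m=cv2.inRange(h,(8,180,150),(20,255,255));m[:, :155]=0;m[260:]=0
c=max(cv2.findContours(m,0,1)[0],key=cv2.contourArea);e=cv2.fitEllipse(cv2.convexHull(c));print('plate',e)
P=onz(W,[e[0]],.062);print('plate',P)
print('bolts',onz(W,[(110,168),(138,234)],.014),'tip',onz(W,[(100,220)],.0775))
for n in('side','scene'): print(n,'blue',[b for b in blobs(im[n],(105,90,40),(125,255,255),40)[0]],'purple',blobs(im[n],(128,80,40),(150,255,255),40)[0],'orange',blobs(im[n],(8,180,150),(20,255,255),60)[0])
for n,b in(('side',(225,150,300,215)),('scene',(195,170,245,245))):
    x0,y0,x1,y1=b;cv2.imwrite(f'pics/c_{n}.png',cv2.resize(im[n][y0:y1,x0:x1,::-1],None,fx=6,fy=6,interpolation=2))
a=cv2.resize(im['wrist'][100:260,80:290,::-1],None,fx=3.5,fy=3.5,interpolation=2);cv2.imwrite('pics/c_w.png',a)
E
```

```text
plate ((204.03306579589844, 185.89627075195312), (73.15434265136719, 77.2486801147461), 122.82974243164062)
plate [[ 0.56473645 -0.00081857  0.062     ]]
bolts [[ 0.4635074   0.00580412  0.014     ]
 [ 0.4842203  -0.06400711  0.014     ]] tip [[ 0.47748479 -0.02721656  0.0775    ]]
side blue [([249, 174, 9, 17, 115], [252.5, 182.3]), ([164, 209, 28, 18, 117], [179.7, 218.9]), ([414, 282, 14, 32, 241], [420.3, 297.1]), ([340, 285, 26, 19, 316], [352.2, 293.6])] purple [([263, 155, 13, 33, 260], [268.9, 171.1])] orange [([305, 220, 29, 19, 187], [319.0, 230.4])]
scene blue [([456, 241, 20, 19, 115], [465.4, 249.9]), ([400, 254, 29, 8, 150], [412.8, 257.6])] purple [] orange [([312, 214, 34, 15, 198], [329.0, 222.7])]
```

View pics/c_side.png

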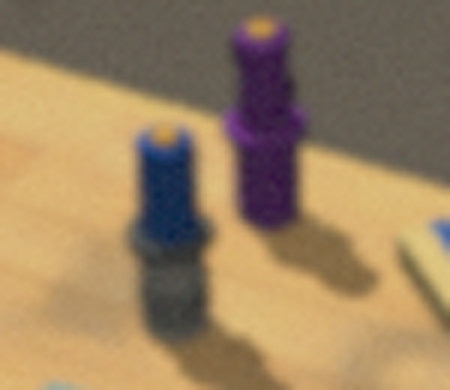

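View pics/c_scene.png

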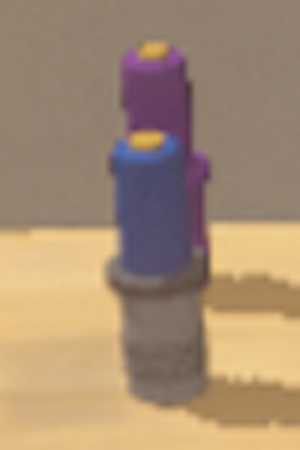

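Blue coupler top dot: side (252.5,172.3), scene (219.5,193). Purple top dot: side (268.7,154.5), scene (220.5,178). Next I shut the gripper and go above the plate while computing the coupler position.

```bash
python3 - <<'E'
from h import *
S=cam('side');C=cam('scene')
for n,a,b in(('blue',(252.5,172.3),(219.5,193)),('purple',(268.7,154.5),(220.5,178)),('plate',(319,230.4),(329,222.7))):
    x=tri([S,C],[a,b]);print(n,x.round(4),proj(S,x).round(1),proj(C,x).round(1), onz(S,[a],.095).round(4), onz(C,[b],.095).round(4))
E
```

```text
blue [0.4652 0.2131 0.091 ] [[252.3 171.7]] [[219.9 193.6]] [[0.4641 0.2046 0.095 ]] [[0.4606 0.2084 0.095 ]]
purple [0.5235 0.2812 0.0908] [[268.4 153.9]] [[220.9 178.6]] [[0.5219 0.2716 0.095 ]] [[0.5183 0.2758 0.095 ]]
plate [0.5669 0.0012 0.0516] [[318.9 229.9]] [[329.3 223.2]] [[ 0.5492 -0.0484  0.095 ]] [[ 0.4994 -0.0509  0.095 ]]
```

Emit:
{"name": "apply_moves", "arguments": {
  "plan": "0 -0.3 0.73 0 0 0; 0 -0.3 0.73 0 0 0; 0 -0.3 0.73 0 0 0; -0.02 -0.3 0.68 0 0 0; 0 0 0 0 0 0; 0 0 0 0 0 0; 0 0 0 0 0 0; 0 0 0 0 0 0",
  "gripper": -1
}}

```text
time_s: 0.82
position: [0.5685, -0.0015, 0.0814]
tcp_rot: [[-0.0, 1.0, 0.007], [1.0, 0.0, -0.001], [-0.001, 0.007, -1.0]]
force: [0.2, -0.2, 0.3]
opening: 0.476
grasp_force: 0.0
```

Emit:
{"name": "apply_moves", "arguments": {
  "plan": "0.02 -0.07 0 0 0 0; 0 0 0 0 0 0; 0 0 0 0 0 0; 0 0 0 0 0 0; 0 0 0.1 0 0 0; 0 0 0.1 0 0 0; 0 0 0.1 0 0 0; 0 0 0.05 0 0 0; 0 0 0 0 0 0",
  "gripper": -1
}}

```text
time_s: 1.57
position: [0.5617, -0.0, 0.0611]
tcp_rot: [[0.0, 1.0, -0.0], [1.0, -0.0, 0.0], [0.0, -0.0, -1.0]]
force: [-0.6, 0.7, 3.6]
opening: 0.01
grasp_force: 1.7
```

Emit:
{"name": "apply_moves", "arguments": {
  "plan": "0 0.05 -0.04 0 0 0; 0 0 0.04 0 0 0; 0 0 0.04 0 0 0; 0 0 0.04 0 0 0; 0 0 0.04 0 0 0; 0 0 0.04 0 0 0; 0 0 0 0 0 0"
}}

```text
time_s: 2.15
position: [0.5637, 0.0001, 0.0528]
tcp_rot: [[0.0, 1.0, -0.001], [1.0, -0.0, 0.0], [0.0, -0.001, -1.0]]
force: [0.7, -0.5, 0.7]
opening: 0.005
grasp_force: 0.0
```

Emit:
{"name": "apply_moves", "arguments": {
  "plan": "0 0 0.03 0 0 0; 0 0 0.03 0 0 0; 0 0 0.03 0 0 0; 0 0 0 0 0 0; 0 0 0 0 0 0"
}}

```text
time_s: 2.57
position: [0.5641, -0.0, 0.0504]
tcp_rot: [[-0.0, 1.0, 0.001], [1.0, 0.0, -0.0], [-0.0, 0.001, -1.0]]
force: [-2.0, -0.4, 10.1]
opening: 0.001
grasp_force: 5.2
```

Emit:
{"name": "apply_moves", "arguments": {
  "plan": "0 0 0.03 0 0 0; 0 0 0.02 0 0 0; 0 0 0 0 0 0; 0 0 0 0 0 0; 0 0 -0.2 0 0 0; 0 0 -0.5 0 0 0; 0 0 -0.7 0 0 0; 0 0 -0.7 0 0 0;0 0 -0.7 0 0 0"
}}

```text
time_s: 3.32
position: [0.5635, 0.0001, 0.1876]
tcp_rot: [[0.0, 1.0, -0.001], [1.0, -0.0, 0.0], [0.0, -0.001, -1.0]]
force: [0.8, -0.4, -0.4]
opening: 0.006
grasp_force: 0.0
```

Emit:
{"name": "apply_moves", "arguments": {
  "plan": "0 0 0 0 0 0.0198; 0 0 0 0 0 0.0198; 0 0 0 0 0 0.0198; 0 0 0 0 0 0.0198; 0 0 0 0 0 0.0198; 0 0 0 0 0 0.0198; 0 0 0 0 0 0.0198; 0 0 0 0 0 0.0198; 0 0 0 0 0 0.0198; 0 0 0 0 0 0.0198",
  "gripper": 0.3
}}

```text
time_s: 4.15
position: [0.5639, 0.0, 0.1863]
tcp_rot: [[0.949, 0.315, -0.0], [0.315, -0.949, 0.0], [-0.0, -0.0, -1.0]]
force: [-0.2, -0.7, 0.2]
opening: 0.625
grasp_force: 0.0
```

Emit:
{"name": "apply_moves", "arguments": {
  "plan": "-0.6 0 0 0 0 0.005; -0.6 0 0 0 0 0; -0.6 0 0 0 0 0; -0.6 0 0 0 0 0; 0 0 0 0 0.019 0;0 0 0 0 0.019 0;0 0 0 0 0.019 0;0 0 0 0 0.019 0;0 0 0 0 0.0075 0; 0 0 0 0 0 0"
}}

```text
time_s: 4.98
position: [0.4479, -0.0311, 0.1849]
tcp_rot: [[0.872, 0.298, 0.389], [0.264, -0.955, 0.138], [0.412, -0.018, -0.911]]
force: [-0.3, -0.3, -0.9]
opening: 0.652
grasp_force: 0.0
```

```bash
python3 - <<'E'
from h import *
s=bot.read_state(); print(s['joint_positions'],s['position'],s['tcp_rot'])
im=capture('wrist'); cv2.imwrite('pics/w1.png',im[:,:,::-1])
E
```

```text
[-31.77158511  15.91711701 125.18412393  40.92844009  29.44892824
   6.70141924] [ 0.44788685 -0.03110341  0.18490194] [[ 0.87195559  0.29767264  0.38869583]
 [ 0.26428229 -0.95450371  0.13812143]
 [ 0.41212659 -0.01771032 -0.91095446]]
```

View pics/w1.png

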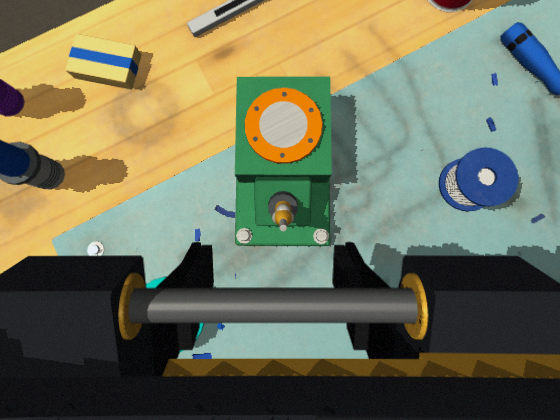

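The plate at (284,125) looks seated. The nipple is at (283,210), its seat ring centred near (283,204). I'll finish the tilt to check reach.

Emit:
{"name": "apply_moves", "arguments": {
  "plan": "0 0 0 0 0.0155 0; 0 0 0 0 0 0; 0 0 0 0 0 0; 0 0 0.6 0 0 0; 0 0 0.5 0 0 0; 0 0 0 0 0 0"
}}

```text
time_s: 5.53
position: [0.4748, -0.0203, 0.1337]
tcp_rot: [[0.851, 0.305, 0.428], [0.261, -0.952, 0.16], [0.456, -0.024, -0.89]]
force: [-0.4, -0.2, 0.2]
opening: 0.652
grasp_force: 0.0
```

```bash
python3 - <<'E'
from h import *
s=bot.read_state(); print(s['joint_positions'].round(1),s['position'],s['tcp_rot'].round(3))
im=cv2.imread('pics/w1.png')[:,:,::-1].copy()
# pose at w1
s0=dict(position=np.array([0.44788685,-0.03110341,0.18490194]),tcp_rot=np.array([[0.87195559,0.29767264,0.38869583],[0.26428229,-0.95450371,0.13812143],[0.41212659,-0.01771032,-0.91095446]]))
W=cam('wrist',s0)
h=cv2.cvtColor(im,cv2.COLOR_RGB2HSV)
m=cv2.inRange(h,(8,180,150),(20,255,255));m[:80]=0;m[170:]=0;m[:,:235]=0;m[:,335:]=0
e=cv2.fitEllipse(cv2.convexHull(max(cv2.findContours(m,0,1)[0],key=cv2.contourArea)))
for z in(.05,.062):
    p=onz(W,[e[0]],z)[0]; a=onz(W,[(e[0][0]-39,e[0][1]),(e[0][0]+39,e[0][1])],z); print(z,p.round(4),e)
g=cv2.inRange(h,(55,80,40),(85,255,255));g[:70]=0;g[260:]=0
c=max(cv2.findContours(g,0,1)[0],key=cv2.contourArea);print('green',cv2.boundingRect(c))
b=onz(W,[(237,77),(329,77)],.045)-onz(W,[(237,174),(331,174)],.045);print('x dir deg',np.degrees(np.arctan2(b[:,1],b[:,0])))
b=onz(W,[(237,174),(331,174)],.045);print('front corners',b.round(4),np.linalg.norm(b[0]-b[1]))
cv2.imwrite('pics/c_n.png',cv2.resize(im[175:245,235:335,::-1],None,fx=7,fy=7,interpolation=2))
E
```

```text
[-29.8  25.4 126.9  66.3  22.6 -18.5] [ 0.47482342 -0.02033414  0.13374409] [[ 0.851  0.305  0.428]
 [ 0.261 -0.952  0.16 ]
 [ 0.456 -0.024 -0.89 ]]
0.05 [ 0.5622 -0.0027  0.05  ] ((282.895263671875, 124.85418701171875), (74.23294067382812, 77.38550567626953), 81.53092956542969)
0.062 [ 0.558  -0.0039  0.062 ] ((282.895263671875, 124.85418701171875), (74.23294067382812, 77.38550567626953), 81.53092956542969)
green (235, 77, 97, 169)
x dir deg [18.05083133 17.33681483]
front corners [[ 0.5099  0.0229  0.045 ]
 [ 0.5338 -0.0549  0.045 ]] 0.08135867913989683
```

View pics/c_n.png

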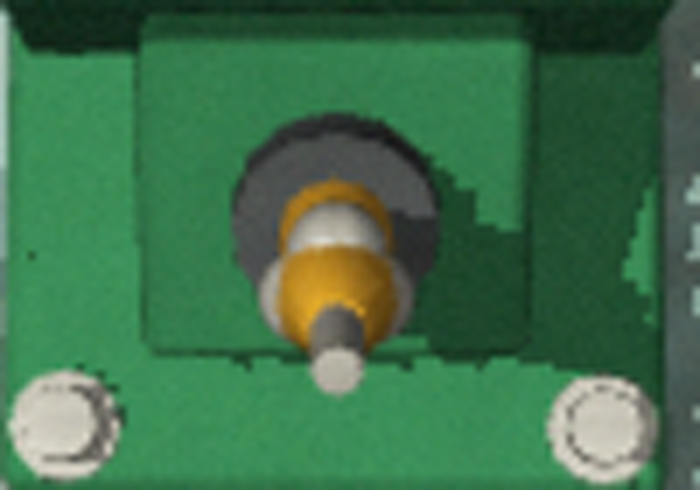

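Pin tip at (283.3,228.1) and seat ring centre at about (283,206).

```bash
python3 - <<'E'
from h import *
s0=dict(position=np.array([0.44788685,-0.03110341,0.18490194]),tcp_rot=np.array([[0.87195559,0.29767264,0.38869583],[0.26428229,-0.95450371,0.13812143],[0.41212659,-0.01771032,-0.91095446]]))
W=cam('wrist',s0)
pin=onz(W,[(283.3,228.1)],.0775)[0];seat=onz(W,[(283,206.4)],.0429)[0];b=onz(W,[(244,235.5),(321.5,236)],.014)
d=b[0]-b[1];yb=np.degrees(np.arctan2(-d[0],d[1]))
print(pin,seat,'bolt yaw',yb,b)
for c in((.5622,-.0027),(.5635,-.0017),(.5647,-.0008)):
    for yaw in(17,):
        u=np.array([np.cos(np.radians(yaw)),np.sin(np.radians(yaw)),0]);o=np.array([*c,0])
        print('seat',o-u*.074+[0,0,.0429],'pin',o-u*.094+[0,0,.0775])
E
```

```text
[ 0.474447   -0.02982192  0.0775    ] [ 0.49489202 -0.02357603  0.0429    ] bolt yaw 16.916596144963155 [[ 0.46187526  0.00396489  0.014     ]
 [ 0.48279835 -0.06482945  0.014     ]]
seat [ 0.49143345 -0.02433551  0.0429    ] pin [ 0.47230735 -0.03018294  0.0775    ]
seat [ 0.49273345 -0.02333551  0.0429    ] pin [ 0.47360735 -0.02918294  0.0775    ]
seat [ 0.49393345 -0.02243551  0.0429    ] pin [ 0.47480735 -0.02828294  0.0775    ]
```

Emit:
{"name": "apply_moves", "arguments": {
  "plan": "0 0 -0.6 0 0 0; 0 0 -0.6 0 0 0; 0 0 0 0 -0.0188 0; 0 0 0 0 -0.0188 0; 0 0 0 0 -0.0188 0; 0 0 0 0 -0.0188 0; 0 0 0 0 0 0; 0 0 0 0 0 0",
  "gripper": 0.4
}}

```text
time_s: 6.2
position: [0.4492, -0.0239, 0.1894]
tcp_rot: [[0.935, 0.321, 0.154], [0.309, -0.946, 0.094], [0.176, -0.04, -0.984]]
force: [-0.9, 0.9, -0.0]
opening: 0.698
grasp_force: 0.0
```

Emit:
{"name": "apply_moves", "arguments": {
  "plan": "0.2 -0.55 0 0 0 0;0.2 -0.55 0 0 0 0;0.2 -0.55 0 0 0 0;0.2 -0.55 0 0 0 0;0.2 -0.55 0 0 0 0;0.2 -0.55 0 0 0 0;0.2 -0.55 0 0 0 0;0.2 -0.55 0 0 0 0;0 0 0 0 0 0;0 0 0 0 0 0"
}}

```text
time_s: 7.03
position: [0.4513, 0.2094, 0.2115]
tcp_rot: [[0.935, 0.32, 0.15], [0.309, -0.946, 0.096], [0.173, -0.044, -0.984]]
force: [-0.4, -0.5, -0.1]
opening: 0.696
grasp_force: 0.0
```

```bash
python3 - <<'E'
from h import *
s=bot.read_state(); print(s['joint_positions'].round(1),s['position'],s['tcp_rot'].round(3))
im=capture('wrist'); cv2.imwrite('pics/w2.png',im[:,:,::-1])
print(proj(cam('wrist',s),[[.462,.207,.095],[.462,.207,.05],[.462,.207,0]]))
E
```

```text
[  9.5  17.7 108.2   5.7  44.8  77.2] [0.45129217 0.20937317 0.21145723] [[ 0.935  0.32   0.15 ]
 [ 0.309 -0.946  0.096]
 [ 0.173 -0.044 -0.984]]
[[285.86496191 212.60575358]
 [286.37624931 205.93525563]
 [286.80566851 200.33526259]]
```

View pics/w2.png

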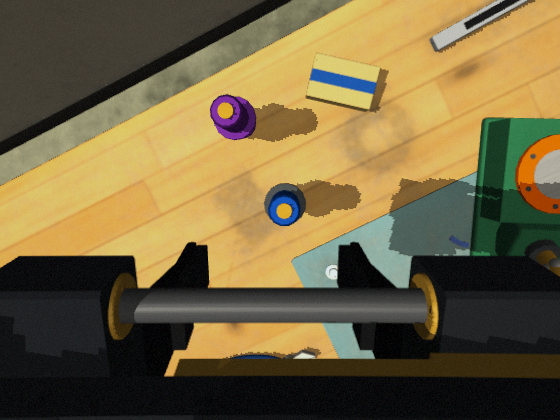

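The blue coupler's top dot is at (284.5,211.5), within 2 px of the prediction. The purple one is at (228,110), clear of the fingers.

```bash
cat >> h.py <<'E'
from scipy.spatial.transform import Rotation as Ro
def go(Rt,pt,s=None):
    s=s or bot.read_state();R=np.array(s['tcp_rot'])
    rv=Ro.from_matrix(R.T@Rt).as_rotvec()/(2*np.pi)
    d=(np.array(pt)-s['position'])/.05
    print('turn',rv.round(4),'shift(after turn)',(Rt.T@d).round(3),'shift(before turn)',(R.T@d).round(3))
def frame(tilt,yaw=17):
    u=np.array([np.cos(np.radians(yaw)),np.sin(np.radians(yaw)),0]);y=np.array([u[1],-u[0],0]);t=np.radians(tilt)
    z=u*np.sin(t)-np.array([0,0,np.cos(t)]);return np.c_[np.cross(y,z),y,z]
E
python3 - <<'E'
from h import *
s=bot.read_state();p=onz(cam('wrist',s),[(284.5,211.5)],.095)[0];print(p)
p[2]=.115;go(frame(0),p,s)
E
```

```text
[0.46252012 0.2073346  0.095     ]
turn [-0.0073 -0.0274  0.0038] shift(after turn) [0.206 0.087 1.925] shift(before turn) [-0.13   0.176  1.926]
```

Emit:
{"name": "apply_moves", "arguments": {
  "plan": "0 0 0 -0.0037 -0.0137 0.0019; 0 0 0 -0.0036 -0.0137 0.0019; 0.1 0.04 0.5 0 0 0; 0.1 0.05 0.5 0 0 0; 0 0 0.5 0 0 0; 0 0 0.42 0 0 0; 0 0 0 0 0 0; 0 0 0 0 0 0"
}}

```text
time_s: 7.75
position: [0.4628, 0.2059, 0.1148]
tcp_rot: [[0.957, 0.29, -0.002], [0.29, -0.957, -0.0], [-0.002, -0.0, -1.0]]
force: [-0.5, 0.1, 1.0]
opening: 0.704
grasp_force: 0.0
```

```bash
python3 - <<'E'
from h import *
s=bot.read_state();print(s['position'],s['tcp_rot'].round(3))
go(frame(0),(.4625,.2073,.056),s)
E
```

```text
[0.46281196 0.20587419 0.11483247] [[ 0.957  0.29  -0.002]
 [ 0.29  -0.957 -0.   ]
 [-0.002 -0.    -1.   ]]
turn [-0.      0.0004 -0.0005] shift(after turn) [ 0.002 -0.029  1.177] shift(before turn) [ 0.005 -0.029  1.177]
```

Emit:
{"name": "apply_moves", "arguments": {
  "plan": "0 -0.03 0.4 0 0 0; 0 0 0.4 0 0 0; 0 0 0.38 0 0 0; 0 0 0 0 0 0; 0 0 0 0 0 0"
}}

```text
time_s: 8.17
position: [0.464, 0.2086, 0.0575]
tcp_rot: [[0.957, 0.291, 0.002], [0.291, -0.957, 0.0], [0.002, 0.0, -1.0]]
force: [-0.5, -0.2, 0.5]
opening: 0.696
grasp_force: 0.0
```

Emit:
{"name": "apply_moves", "arguments": {
  "plan": "0 0 0 0 0 0; 0 0 0 0 0 0; 0 0 0 0 0 0; 0 0 0 0 0 0; 0 0 0 0 0 0; 0 0 0 0 0 0; 0 0 0 0 0 0; 0 0 0 0 0 0",
  "gripper": -1
}}

```text
time_s: 8.83
position: [0.4638, 0.2093, 0.0569]
tcp_rot: [[0.956, 0.292, 0.002], [0.292, -0.956, 0.001], [0.002, 0.0, -1.0]]
force: [-0.4, 1.2, 3.4]
opening: 0.289
grasp_force: 30.0
```

Emit:
{"name": "apply_moves", "arguments": {
  "plan": "0 0 -0.2 0 0 0; 0 0 -0.5 0 0 0; 0 0 -0.7 0 0 0; 0 0 -0.7 0 0 0; 0 0 0 0 0 0; 0 0 0 0 0 0"
}}

```text
time_s: 9.33
position: [0.4647, 0.2094, 0.1639]
tcp_rot: [[0.956, 0.292, 0.007], [0.292, -0.956, 0.001], [0.007, 0.001, -1.0]]
force: [0.6, -0.1, -2.0]
opening: 0.291
grasp_force: 30.0
```

```bash
python3 - <<'E'
from h import *
s=bot.read_state();print(s['position'],s['opening']*87,s['grasp_force'],s['force'])
ax=-frame(30)[:,2];seat=np.array([.4935,-.0233,.0429])
print(ax,seat+ax*.056)
go(frame(0),seat+ax*.056+ax*.075,s)
E
```

```text
[0.46472078 0.20937924 0.16393954] 25.30314129874889 29.986502768006176 [ 0.55043093 -0.05140515 -1.9518585 ]
[-0.47815238 -0.14618585  0.8660254 ] [ 0.46672347 -0.03148641  0.09139742]
turn [ 0.0001 -0.0011 -0.0001] shift(after turn) [-2.12   4.619  0.152] shift(before turn) [-2.12   4.619  0.141]
```

Emit:
{"name": "apply_moves", "arguments": {
  "plan": "-0.265 0.577 -0.05 0 0 0; -0.265 0.577 -0.05 0 0 0; -0.265 0.577 -0.05 0 0 0; -0.265 0.577 -0.05 0 0 0; -0.265 0.577 -0.05 0 0 0; -0.265 0.577 -0.05 0 0 0; -0.265 0.577 -0.05 0 0 0; -0.265 0.577 -0.05 0 0 0; 0 0 0 0 0 0; 0 0 0 0 0 0"
}}

```text
time_s: 10.17
position: [0.4283, -0.0437, 0.1805]
tcp_rot: [[0.958, 0.288, -0.001], [0.288, -0.958, 0.002], [-0.001, -0.002, -1.0]]
force: [-0.5, -0.2, -1.6]
opening: 0.289
grasp_force: 30.0
```

Emit:
{"name": "apply_moves", "arguments": {
  "plan": "0 0 0 0 0.009 0; 0 0 0 0 0.009 0; 0 0 0 0 0.009 0; 0 0 0 0 0.009 0; 0 0 0 0 0.009 0; 0 0 0 0 0.009 0; 0 0 0 0 0.009 0; 0 0 0 0 0.009 0; 0 0 0 0 0.009 0; 0 0 0 0 0 0"
}}

```text
time_s: 11.0
position: [0.427, -0.0397, 0.1799]
tcp_rot: [[0.844, 0.293, 0.45], [0.255, -0.956, 0.145], [0.472, -0.007, -0.881]]
force: [-0.7, 0.1, -2.3]
opening: 0.29
grasp_force: 30.0
```

```bash
cat > n.py <<'E'
from h import *
import sys
def nxt(h,off=(0,0,0),L=.057):
    s=bot.read_state();print(s['time_s'],s['joint_positions'].round(1),s['position'].round(4),s['force'].round(1))
    F=frame(30);seat=np.array([.4935,-.0233,.0429])
    print('mouth in nipple frame(tool axes) mm',(F.T@(s['position']+s['tcp_rot'][:,2]*L-seat)*1e3).round(1))
    go(F,seat-F[:,2]*(L+h),s)
if __name__=='__main__': nxt(float(sys.argv[1]))
E
python3 n.py .065
```

```text
11.0 [-37.8  16.  130.9  56.4  27.9 -14.3] [ 0.427  -0.0397  0.1799] [-0.7  0.1 -2.3]
mouth in nipple frame(tool axes) mm [  7.5  -4.1 -95.9]
turn [-0.0011  0.0051 -0.0005] shift(after turn) [-0.186  0.074  0.618] shift(before turn) [-0.166  0.079  0.623]
```

Emit:
{"name": "apply_moves", "arguments": {
  "plan": "0 0 0 -0.0011 0.0051 -0.0005; 0 0 0 0 0 0; -0.1 0.04 0.2 0 0 0; -0.09 0.03 0.2 0 0 0; 0 0 0.2 0 0 0; 0 0 0 0 0 0; 0 0 0 0 0 0"
}}

```text
time_s: 11.58
position: [0.4371, -0.0425, 0.1503]
tcp_rot: [[0.826, 0.294, 0.48], [0.256, -0.956, 0.144], [0.501, 0.004, -0.865]]
force: [0.7, 0.1, -1.9]
opening: 0.289
grasp_force: 30.0
```

```bash
python3 n.py .045; python3 - <<'E'
from h import *
s=bot.read_state();W=cam('wrist',s);F=frame(30);seat=np.array([.4935,-.0233,.0429])
im=capture('wrist'); cv2.imwrite('pics/w3.png',im[:,:,::-1])
im2=capture('side');im3=capture('scene')
a=cv2.resize(im2[180:280,240:360,::-1],None,fx=3.3,fy=3.3,interpolation=2);b=cv2.resize(im3[160:290,250:380,::-1],(330,330),interpolation=2)
c=cv2.resize(im[140:280,180:400,::-1],(519,330),interpolation=2)[:, :396]
out=np.zeros((600,800,3),np.uint8);out[:330,:396]=a;out[:330,400:730]=b;cv2.imwrite('pics/sc3.png',out[:330])
print(proj(W,[seat-F[:,2]*.04,seat,s['position']+s['tcp_rot'][:,2]*.057]))
E
```

```text
11.5833 [-38.1  22.3 133.1  76.6  24.9 -36.6] [ 0.4371 -0.0425  0.1503] [ 0.7  0.1 -1.9]
mouth in nipple frame(tool axes) mm [  2.3   2.  -65.8]
turn [ 0.0004 -0.0002  0.0006] shift(after turn) [-0.043 -0.038  0.416] shift(before turn) [-0.044 -0.039  0.416]
[[268.82888666 215.37789741]
 [269.29101458 199.70512933]
 [271.76625599 224.80772417]]
```

View pics/w3.png

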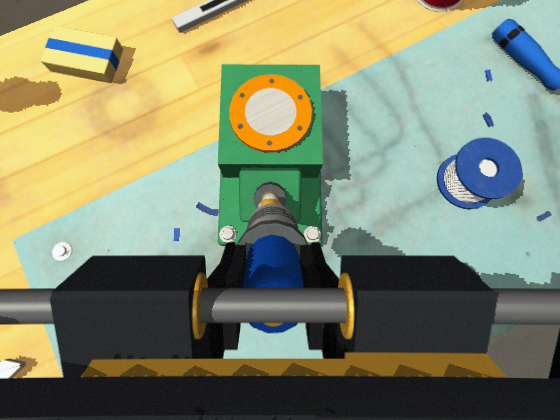

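The wrist view shows the coupler over the nipple: ring centre near x=269, sleeve mouth near x=270. I'll check the tilt plane from the other cameras after correcting the offset.

Emit:
{"name": "apply_moves", "arguments": {
  "plan": "-0.04 -0.04 0.1 0.0004 0 0.0006; 0 0 0.15 0 0 0; 0 0 0.15 0 0 0; 0 0 0 0 0 0; 0 0 0 0 0 0"
}}

```text
time_s: 12.15
position: [0.4444, -0.0391, 0.1327]
tcp_rot: [[0.827, 0.291, 0.481], [0.252, -0.957, 0.145], [0.502, 0.001, -0.865]]
force: [-0.3, -0.3, -1.2]
opening: 0.288
grasp_force: 30.0
```

```bash
python3 n.py .03; python3 - <<'E'
from h import *
s=bot.read_state();F=frame(30);seat=np.array([.4935,-.0233,.0429])
im2=capture('side');im3=capture('scene');im=capture('wrist')
for n in('side','scene'): print(n,proj(cam(n),[seat,seat-F[:,2]*.04,s['position']+s['tcp_rot'][:,2]*.057,s['position']-s['tcp_rot'][:,2]*.038]).round(1).tolist())
a=cv2.resize(im2[170:270,240:340,::-1],(400,400),interpolation=2);b=cv2.resize(im3[180:280,260:360,::-1],(400,400),interpolation=2)
cv2.imwrite('pics/sc3.png',np.hstack([a,b]))
E
```

```text
12.15 [-36.7  25.8 133.4  86.2  23.9 -45.4] [ 0.4444 -0.0391  0.1327] [-0.3 -0.3 -1.2]
mouth in nipple frame(tool axes) mm [  0.4   0.9 -46.5]
turn [ 0.0003 -0.0004 -0.0001] shift(after turn) [-0.005 -0.015  0.33 ] shift(before turn) [-0.006 -0.016  0.33 ]
side [[290.4, 246.2], [282.4, 237.6], [281.4, 236.2], [260.2, 213.6]]
scene [[315.0, 244.6], [310.6, 232.7], [310.4, 230.5], [298.3, 198.0]]
```

View pics/sc3.png

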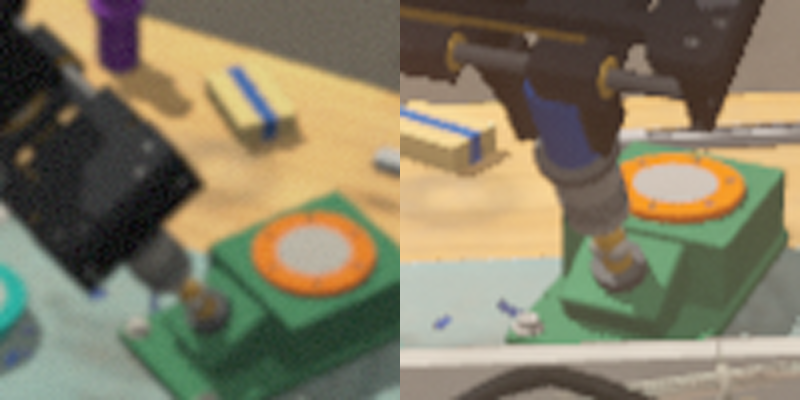

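The side and scene crops show the sleeve lined up with the nipple in both views, and the plate level on the housing. I'll advance gently along the axis.

Emit:
{"name": "apply_moves", "arguments": {
  "plan": "0 -0.015 0.08 0.0003 -0.0004 0; 0 0 0.08 0 0 0; 0 0 0.08 0 0 0; 0 0 0.08 0 0 0; 0 0 0 0 0 0; 0 0 0 0 0 0"
}}

```text
time_s: 12.8
position: [0.4518, -0.036, 0.1185]
tcp_rot: [[0.828, 0.292, 0.478], [0.252, -0.957, 0.146], [0.5, -0.0, -0.866]]
force: [0.7, 0.3, -1.7]
opening: 0.291
grasp_force: 30.0
```

```bash
python3 n.py .022; python3 -c "
from h import *
s=bot.read_state();F=frame(30);print('force tool',(F.T@s['force']).round(1))"
```

```text
12.8 [-35.3  28.5 133.1  92.5  23.3 -50.9] [ 0.4518 -0.036   0.1185] [ 0.7  0.3 -1.7]
mouth in nipple frame(tool axes) mm [  0.1   0.  -30.2]
turn [ 0.      0.     -0.0001] shift(after turn) [-0.001 -0.     0.165] shift(before turn) [-0.001 -0.     0.165]
force tool [-0.2 -0.1  1.8]
```

Emit:
{"name": "apply_moves", "arguments": {
  "plan": "0 0 0.04 0 0 0; 0 0 0.04 0 0 0; 0 0 0.04 0 0 0; 0 0 0.04 0 0 0; 0 0 0 0 0 0"
}}

```text
time_s: 13.22
position: [0.456, -0.035, 0.1115]
tcp_rot: [[0.828, 0.291, 0.479], [0.252, -0.957, 0.146], [0.5, -0.0, -0.866]]
force: [0.3, -0.3, -1.2]
opening: 0.291
grasp_force: 30.0
```

```bash
sed -i '$d' n.py; cat >> n.py <<'E'
s=bot.read_state();print('force tool',(frame(30).T@s['force']).round(1),'moment',(frame(30).T@s['moment']).round(2))
nxt(float(sys.argv[1]))
E
python3 n.py .018
```

```text
force tool [-0.5  0.4  1.1] moment [ 0.03 -0.4   0.04]
13.2167 [-34.7  29.9 132.9  95.9  23.3 -54. ] [ 0.456  -0.035   0.1115] [ 0.3 -0.3 -1.2]
mouth in nipple frame(tool axes) mm [  0.3   0.2 -22. ]
turn [ 0.     -0.0001 -0.0002] shift(after turn) [-0.005 -0.004  0.081] shift(before turn) [-0.005 -0.004  0.081]
```

Emit:
{"name": "apply_moves", "arguments": {
  "plan": "0 0 0.03 0 0 0; 0 0 0.03 0 0 0; 0 0 0.03 0 0 0; 0 0 0 0 0 0"
}}

```text
time_s: 13.55
position: [0.4582, -0.0343, 0.1079]
tcp_rot: [[0.828, 0.291, 0.479], [0.252, -0.957, 0.146], [0.501, 0.0, -0.866]]
force: [0.3, -0.6, 0.0]
opening: 0.291
grasp_force: 30.0
```

```bash
python3 n.py .010
```

```text
force tool [0.1 0.7 0. ] moment [-0.   -0.29  0.02]
13.55 [-34.4  30.6 132.8  97.7  23.2 -55.6] [ 0.4582 -0.0343  0.1079] [ 0.3 -0.6  0. ]
mouth in nipple frame(tool axes) mm [  0.5   0.3 -17.8]
turn [ 0.0001 -0.0002 -0.0001] shift(after turn) [-0.009 -0.005  0.156] shift(before turn) [-0.009 -0.005  0.156]
```

Emit:
{"name": "apply_moves", "arguments": {
  "plan": "0 0 0.04 0 0 0; 0 0 0.04 0 0 0; 0 0 0.04 0 0 0; 0 0 0 0 0 0"
}}

```text
time_s: 13.88
position: [0.4613, -0.0335, 0.1021]
tcp_rot: [[0.828, 0.292, 0.478], [0.253, -0.956, 0.146], [0.5, -0.0, -0.866]]
force: [4.2, 0.8, -6.7]
opening: 0.288
grasp_force: 30.0
```

```bash
python3 n.py .006
```

```text
force tool [0.3 0.5 7.9] moment [ 0.1  -0.24  0.02]
13.8833 [-33.9  31.7 132.6 100.1  23.2 -57.8] [ 0.4613 -0.0335  0.1021] [ 4.2  0.8 -6.7]
mouth in nipple frame(tool axes) mm [  0.4   0.3 -11.1]
turn [-0.     -0.0001 -0.0001] shift(after turn) [-0.007 -0.006  0.103] shift(before turn) [-0.007 -0.006  0.103]
```

Emit:
{"name": "apply_moves", "arguments": {
  "plan": "0 0 0.03 0 0 0; 0 0 0.03 0 0 0; 0 0 0.03 0 0 0; 0 0 0.03 0 0 0; 0 0 0 0 0 0"
}}

```text
time_s: 14.3
position: [0.4634, -0.0325, 0.0973]
tcp_rot: [[0.829, 0.291, 0.478], [0.252, -0.957, 0.146], [0.5, -0.0, -0.866]]
force: [-0.6, -1.4, 3.6]
opening: 0.289
grasp_force: 30.0
```

```bash
python3 n.py .0
```

```text
force tool [ 0.9  1.1 -3.6] moment [-0.07 -0.31  0.04]
14.3 [-33.5  32.6 132.5 102.4  23.3 -59.8] [ 0.4634 -0.0325  0.0973] [-0.6 -1.4  3.6]
mouth in nipple frame(tool axes) mm [-0.1  0.  -5.9]
turn [ 0.0001  0.     -0.0002] shift(after turn) [ 0.002 -0.     0.118] shift(before turn) [ 0.002 -0.     0.118]
```

Emit:
{"name": "apply_moves", "arguments": {
  "plan": "0 0 0.03 0 0 0; 0 0 0.03 0 0 0; 0 0 0.03 0 0 0; 0 0 0.02 0 0 0; 0 0 0 0 0 0; 0 0 0 0 0 0"
}}

```text
time_s: 14.8
position: [0.4647, -0.0314, 0.0939]
tcp_rot: [[0.829, 0.29, 0.479], [0.251, -0.957, 0.145], [0.5, 0.0, -0.866]]
force: [-13.2, -5.2, 24.9]
opening: 0.295
grasp_force: 30.0
```

```bash
python3 n.py .0
```

```text
force tool [  0.2   1.1 -28.7] moment [-0.24 -0.25 -0.  ]
14.8 [-33.2  33.2 132.5 104.4  23.3 -61.6] [ 0.4647 -0.0314  0.0939] [-13.2  -5.2  24.9]
mouth in nipple frame(tool axes) mm [-0.4 -0.6 -2.1]
turn [ 0.0002 -0.0001 -0.0003] shift(after turn) [0.008 0.013 0.043] shift(before turn) [0.008 0.013 0.043]
```

Emit:
{"name": "apply_moves", "arguments": {
  "plan": "0.004 0.006 -0.012 0 0 0; 0 0 0 0 0 0; 0 0 0 0 0 0"
}}

```text
time_s: 15.05
position: [0.4648, -0.0315, 0.094]
tcp_rot: [[0.829, 0.291, 0.478], [0.252, -0.957, 0.146], [0.5, -0.0, -0.866]]
force: [-8.7, -3.3, 18.2]
opening: 0.288
grasp_force: 30.0
```

```bash
python3 n.py .0
```

```text
force tool [  1.1   0.6 -20.4] moment [-0.   -0.32  0.05]
15.05 [-33.2  33.2 132.5 104.   23.3 -61.2] [ 0.4648 -0.0315  0.094 ] [-8.7 -3.3 18.2]
mouth in nipple frame(tool axes) mm [-0.3 -0.5 -2.2]
turn [ 0.0001  0.     -0.0003] shift(after turn) [0.006 0.011 0.044] shift(before turn) [0.006 0.011 0.044]
```

Emit:
{"name": "apply_moves", "arguments": {
  "plan": "0 0 -0.02 0 0 0; 0 0 0 0 0 0; 0 0 0 0 0 0"
}}

```text
time_s: 15.3
position: [0.4647, -0.0316, 0.0942]
tcp_rot: [[0.829, 0.292, 0.477], [0.253, -0.956, 0.146], [0.499, -0.001, -0.866]]
force: [-3.6, -0.6, 5.7]
opening: 0.292
grasp_force: 30.0
```

```bash
python3 n.py .0
```

```text
force tool [-0.3 -0.4 -6.7] moment [ 0.13 -0.46  0.07]
15.3 [-33.3  33.1 132.4 103.6  23.3 -60.9] [ 0.4647 -0.0316  0.0942] [-3.6 -0.6  5.7]
mouth in nipple frame(tool axes) mm [-0.4 -0.5 -2.4]
turn [-0.0001  0.0001 -0.0001] shift(after turn) [0.007 0.009 0.048] shift(before turn) [0.007 0.009 0.048]
```

Emit:
{"name": "apply_moves", "arguments": {
  "plan": "0 0 -0.02 0 0 0; 0 0 0 0 0 0; 0 0 0 0 0 0"
}}

```text
time_s: 15.55
position: [0.4644, -0.0318, 0.0949]
tcp_rot: [[0.829, 0.292, 0.477], [0.253, -0.956, 0.147], [0.499, -0.001, -0.866]]
force: [-3.0, -0.8, 5.4]
opening: 0.286
grasp_force: 30.0
```

```bash
python3 n.py .0
```

```text
force tool [ 0.  -0.1 -6.3] moment [ 0.29 -0.51  0.08]
15.55 [-33.3  33.  132.4 103.2  23.3 -60.6] [ 0.4644 -0.0318  0.0949] [-3.  -0.8  5.4]
mouth in nipple frame(tool axes) mm [-0.3 -0.4 -3.2]
turn [-0.0001  0.0001 -0.0001] shift(after turn) [0.004 0.007 0.063] shift(before turn) [0.004 0.007 0.063]
```

Relaxing gave a stiff stop down to −6.7 N (8.4 N spring less the coupler's weight), then a soft spring, so the coupler is home. I'll re-press and hold.

Emit:
{"name": "apply_moves", "arguments": {
  "plan": "0.002 0.004 0.02 0 0 0; 0 0 0.02 0 0 0; 0 0 0 0 0 0; 0 0 0 0 0 0; 0 0 0 0 0 0; 0 0 0 0 0 0"
}}

```text
time_s: 16.05
position: [0.4649, -0.0316, 0.0941]
tcp_rot: [[0.829, 0.291, 0.478], [0.252, -0.957, 0.146], [0.5, -0.001, -0.866]]
force: [-9.9, -3.0, 21.4]
opening: 0.288
grasp_force: 30.0
```

```bash
python3 n.py .0; python3 - <<'E'
from h import *
s=bot.read_state();im=capture('wrist');W=cam('wrist',s)
m=cv2.inRange(cv2.cvtColor(im,cv2.COLOR_RGB2HSV),(8,180,150),(20,255,255))
c=max(cv2.findContours(m,0,1)[0],key=cv2.contourArea);h=cv2.convexHull(c)[:,0]
e=cv2.fitEllipse(h);p=onz(W,h,.05);print('plate',onz(W,[e[0]],.05).round(4),'dia',cv2.minEnclosingCircle(p[:,:2].astype(np.float32))[1]*2, cv2.fitEllipse((p[:,:2]*1000).astype(np.float32))[1])
E
```

```text
force tool [  1.8  -0.  -23.7] moment [ 0.12 -0.37  0.02]
16.05 [-33.2  33.2 132.5 103.9  23.3 -61.1] [ 0.4649 -0.0316  0.0941] [-9.9 -3.  21.4]
mouth in nipple frame(tool axes) mm [-0.2 -0.4 -2.2]
turn [ 0.      0.     -0.0002] shift(after turn) [0.004 0.008 0.044] shift(before turn) [0.004 0.008 0.044]
plate [[ 0.5615 -0.003   0.05  ]] dia 0.06831879168748856 (67.15247344970703, 67.82853698730469)
```

The plate measures about 68 mm and round at z = 50 mm, so it is seated level. The coupler is home and held at about 24 N.

```bash
python3 -c "
from rig import bot
print(bot.hand_in())"
```

```text
the job is handed in; nothing more can be done
None
```

I snapped the cover plate in level, pushed the coupler home on the nipple and handed the job in at about 16 s, still gripping it and pressing with about 24 N; no verdict came back.

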